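# Seat a stone core in the V-groove jig

### The job

Take the green stone core from the wooden rack, lay it gently in the open end of the jig's V-groove and push it along, under the bridge, until its end touches the red end stop. Then press the yellow-headed plunger down until its foot rests on the core, and let go; do not bang or ram the stone, do not disturb the two other cores on the rack, and leave the red-lidded jar standing where it is.

Things in the scene. Friction and masses are not known exactly. Their poses are not given: they have to be found in the camera images.
- core_green: Dark green banded stone core: solid round bar, diameter 32 mm, length 140 mm, about 0.3 kg (mass varies). Origin at its middle, on its axis; own x axis along its length; both ends alike. It starts in any one of the rack's three notches, its axis 50 mm above the table.
- core_red: Red-brown core of the same size and origin, lying in the rack; leave it alone.
- core_grey: Pale grey core of the same size and origin, lying in the rack; leave it alone.
- rack: Fixed wooden rack, base 120 x 250 x 12 mm, origin at the centre of its underside. Cores lie along its x, at y = -80, 0 and +80 mm, each on two low notched bars (x = -47 and +47 mm, 16 mm thick) with nothing under the middle but the base. The notch edges end 10 mm below the cores' axes.
- jig: Fixed V-groove jig; origin on the table under its groove, z up, x along the groove towards the stop. Aluminium groove along y = 0 from x = -150 to +100 mm. A core lying in it has its axis 69.5 mm and its top 85.5 mm above the table. Blue base plate 20 mm high, 100 mm wide, x from -165 to +125 mm.
- plunger: Hold-down plunger sliding straight up and down in the middle of the bridge, at jig x = +45 mm, y = 0. Origin at the centre of the underside of its round black foot (20 mm across); it starts 95 to 100 mm above the table. Friction holds it where it is left; it takes about 2 to 3 N to push down, and goes down at most to 77.5 mm if nothing is below.
- plunger_top (a point): Centre of the top of the plunger's yellow head (32 mm across, 12 mm thick), 48 mm above the underside of the foot.
- grit_jar: Jar with red lid, 64 mm across, 85 mm tall, origin at the centre of its underside; stands between rack and jig, towards the far side, leave it alone.
- groove_mouth (a point): Bottom of the groove at its open end (jig x = -150 mm), 50 mm above the table. The flanks rise 35 degrees either side of the bottom, over 13 mm each; their top edges are 59 mm above the table, 10 mm below the axis of a core lying there; the groove is 36 mm wide over all.
- stop_face (a point): Centre of the red end stop's face where a core's end meets it: jig x = +100 mm, 69.5 mm above the table. The stop is an upright plate 50 mm wide, top 95 mm above the table.
- bridge (a point): Middle of the top of the dark steel bridge over the groove: jig x = +45 mm, 115 mm above the table. Bridge from x = +33 to +57 mm, posts 64 mm apart (inside), underside of its bar 103 mm above the table; cores pass below it, a gripper does not.
Mind the look-alikes: they are no part of the job. There is more than one size of the core_green; the job needs the largest.

How it is judged:
By the outcome, as a careful person would: the job done as asked, in the order asked, and still so for the second after the job is handed in, with the robot touching nothing.
It also fails if it takes over 64 s, if anything falls off the work surface, if the arm or the gripper's body presses on something with over 40 N, if the wrist force passes 120 N, or if a joint passes its speed limit or range.

### The arm

A 6-joint arm with a two-finger parallel gripper is mounted at the origin on the work surface. World frame = base frame: x ahead of the robot, y to its left, z up, the work surface at z = 0. Lengths are in m, angles in rad, forces in N, time in s.
With the tool pointing down it reaches from about 0.35 to 0.775 m from the base axis. Payload 7.3 kg.
Tool frame: the origin (TCP) lies at the very end of the fingers, on their centre line; the grasp point (between the pads) lies 19 mm behind it (r.grip_depth is the distance from the TCP to the grasp point, in m); z points along the fingers, y is the line along which they close (so a half turn about z gives the same grasp; the last joint's range is limited). The gripper opens to 92 mm and grips with 3 to 60 N. Pads are 19 mm wide; open, the fingers measure 130 mm over their backs; the gripper's body (75 mm by 190 mm) begins 47 mm behind the grasp point.
Start: joints at [1.086, 0.342, 1.524, -0, 1.275, -0.146], TCP at [0.174, 0.495, 0.201] pointing down, gripper open.
Joint ranges: [-2.53, 2.53], [-0.77, 2.02], [0.04, 2.7], [-1, 4.14], [0.28, 2.66], [-3.11, 3.11]. Speed limits (rad/s): [2.57, 2.57, 3.14, 3.14, 3.14, 3.14].

### API

Orientations are given as a unit quaternion [x, y, z, w].
In Python, from plant import r gives the robot as it stands.
- The arm moves only by the tool carry_out, never from a script. Its argument "motion" is a list of rows, each a list of 3 entries, a list of its own where there are three numbers: the shift along the tool's x, y, z in mm, then the turn, a rotation vector about the tool's x, y, z in rad, then the closure in counts, from 0 (fully open) to 255 (shut). A call has exactly 5 rows; each row is the pose to reach, as a shift and turn from the pose commanded when the call began, along the tool's axes at that moment; what a row does not reach only later rows make up. A row lasts 1/8 s, in which the tool goes at most 62.5 mm and 10.7 degrees, less where a joint would pass 70% of its speed; a pose out of reach is approached as far as the arm can. A call with a gripper value outside its range is refused whole. The fingers move at their own pace and stop on an object; the grip force is fixed at half the most. Time passes only in rows, so rows that repeat a pose let the fingers close, or fill a call up. It gives the time, the measured TCP pose, the force, the opening and the grip force at its end, in the units of the state.
- r.read_state(): the state, without advancing time (a new reading comes with each control period).
- r.capture(name): name is "scene" or "top" or "wrist"; returns the picture (480x640x3 uint8, red, green, blue); there is no depth.
- r.camera_info(name): a dict with "fx", "fy", "cx", "cy" (pixels), "distortion" ([k1, k2, p1, p2, k3] as OpenCV has them; the pictures are not rectified), "extrinsics" (4x4, takes a point from camera to world coordinates). Camera axes: x right, y up, looking along -z (the intrinsics and any distortion apply to the point x, -y, -z); pixel columns grow to the right and rows downward; lengths in m; the calibration is good to about 2 mm. A picture is of the moment at which its call begins: read the wrist's pose just before it. camera_info takes no time and is no camera call; for the wrist camera it gives the pose at the moment of the call.
- r.finish_job(): hands the job in; it is judged then, once.
The state is a dict: "time_s": time; "q": joint angles; "joint_vel": joint speeds; "tau": joint torques, N m; "position": TCP position; "tool_rot": TCP orientation; "force": force on the tool from outside, world axes, zero at the start; "wrist_torque": the same for the moment, N m; "opening": finger opening in m; "grasp_force": force on a finger pad.
Only numpy, scipy, OpenCV 4.12 (cv2) and the standard library are available. Lean on these libraries where they do the work, as an engineer would, in place of code of your own. Each camera call takes 0.05 s, during which the arm holds its last target. There are 200 camera calls.

## Working session

There is one attempt and no reset: what is moved stays moved. The work goes in short steps, Python scripts to look and compute and a tool call to move; the robot and the scene stay as the last step left them, time stands still between calls to the robot, and variables do not carry over. Pictures are saved under pics/ and viewed, at most 10 in all, crops included, and the job is handed in when it is done.

Besides the shell and the picture viewer there is one more tool, called after "Call:" by a JSON object that holds its "name" and its "arguments". carry_out: Moves the arm, as the interface text tells. Its arguments: {"type":"object","properties":{"motion":{"type":"array","items":{"type":"array"}}},"required":["motion"]}

```bash
mkdir -p pics; ls
cat > h.py <<'E'
import numpy as np,cv2
from plant import r
from scipy.spatial.transform import Rotation as R
def cam(n):
    c=r.camera_info(n);K=np.array([[c['fx'],0,c['cx']],[0,c['fy'],c['cy']],[0,0,1]]);return K,np.array(c['distortion']),np.array(c['extrinsics'])
def snap(n,f):
    im=r.capture(n);cv2.imwrite('pics/'+f,im[:,:,::-1]);return im
def ray(C,uv):
    K,d,T=C;p=cv2.undistortPoints(np.array(uv,float).reshape(-1,1,2),K,d).reshape(-1,2)
    v=np.c_[p[:,0],-p[:,1],-np.ones(len(p))]@T[:3,:3].T;return T[:3,3],v
def at(C,uv,z):
    o,v=ray(C,uv);z=np.broadcast_to(z,len(v));return o+v*((z-o[2])/v[:,2])[:,None]
def proj(C,P):
    K,d,T=C;q=(np.atleast_2d(P)-T[:3,3])@T[:3,:3];q=q*[1,-1,-1]
    return cv2.projectPoints(q,np.zeros(3),np.zeros(3),K,d)[0].reshape(-1,2)
E
python3 - <<'E'
from h import *
import pickle
a=snap('scene','s0.png');b=snap('top','t0.png')
for n in('scene','top','wrist'):
    C=cam(n);print(n,C[0][0,0],C[1],np.round(C[2],3).tolist())
E
```

```text
pics
scene 456.9923831750093 [-0.06426735  0.          0.          0.          0.        ] [[-0.656, -0.459, 0.599, 1.022], [0.755, -0.406, 0.515, 0.424], [0.007, 0.79, 0.613, 0.606], [0.0, 0.0, 0.0, 1.0]]
top 545.1996400627045 [0.00700855 0.         0.         0.         0.        ] [[0.016, 0.987, -0.159, 0.405], [-1.0, 0.017, 0.004, 0.023], [0.007, 0.159, 0.987, 0.995], [0.0, 0.0, 0.0, 1.0]]
wrist 379.4117983895393 [-0.00464709  0.          0.          0.          0.        ] [[0.333, -0.904, -0.268, 0.102], [0.943, 0.318, 0.096, 0.521], [-0.002, -0.285, 0.959, 0.384], [0.0, 0.0, 0.0, 1.0]]
```

View pics/t0.png

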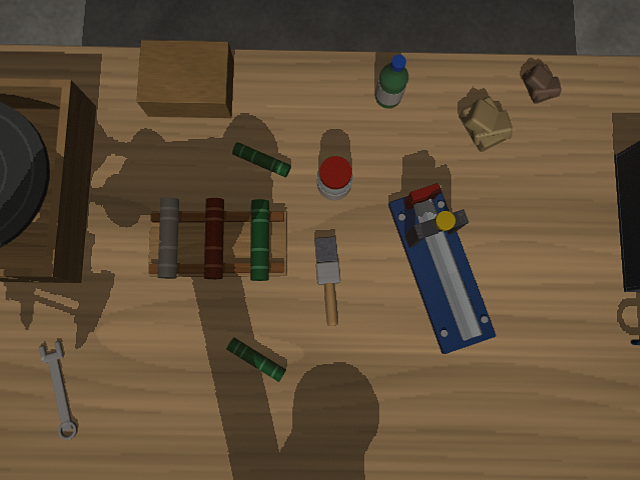

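View pics/s0.png

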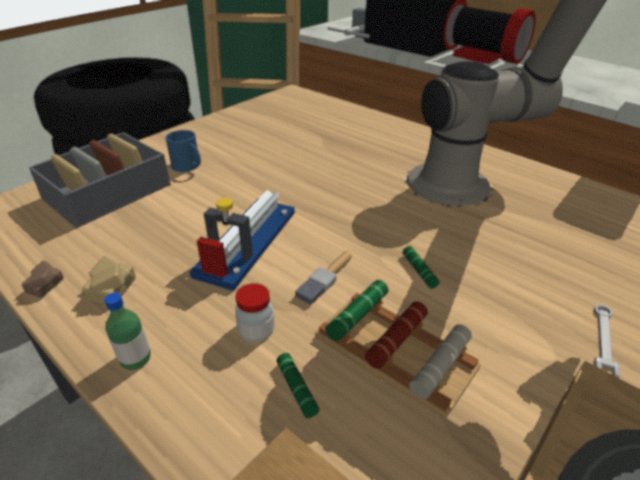

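Top view: there are three green candidates. One is in the rack at (260,240) and is the thickest and longest. The two thinner loose ones are at (262,159) and (256,359), and I rule them out, along with the bottle at (393,82). I choose the rack one. The jig runs from its mouth at about (470,338) to the red stop at (425,194), and the jar is at (335,175).

Run:
```python
from h import *
b=cv2.imread('pics/t0.png')
A=cv2.resize(b[190:290,215:305],None,fx=4,fy=4,interpolation=cv2.INTER_CUBIC)   # 360x400 
J=cv2.resize(b[178:358,380:500],None,fx=3.3333,fy=3.3333,interpolation=cv2.INTER_CUBIC) # 400x600
o=np.zeros((600,770,3),np.uint8);o[:400,:360]=A;o[:J.shape[0],365:365+J.shape[1]]=J[:600,:405]
cv2.imwrite('pics/c1.png',o)
C=cam('top')
print(at(C,[[260,201],[260,278],[214,200],[214,277]],.066).round(4).tolist())
```

```text
[[0.6315, 0.1232, 0.066], [0.4967, 0.1188, 0.066], [0.6319, 0.2035, 0.066], [0.4971, 0.1972, 0.066]]
```

View pics/c1.png

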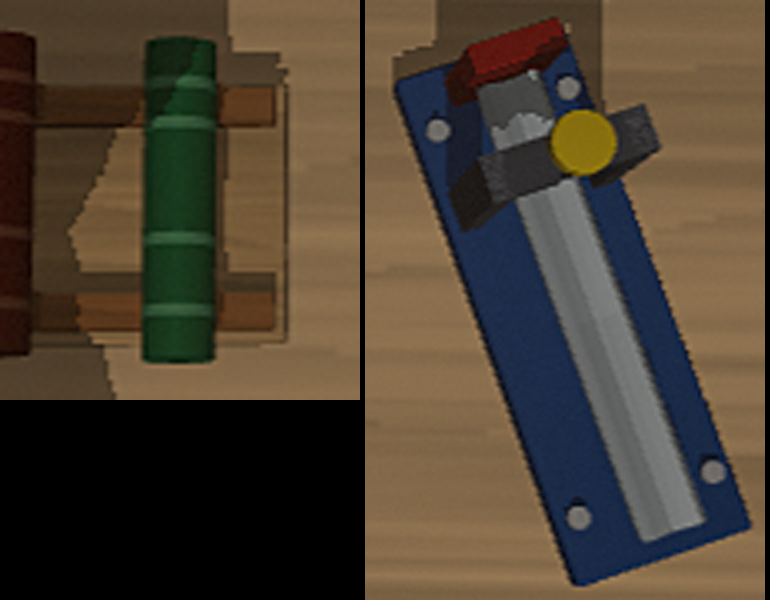

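Crop: the rack core is clean green with banding, spanning crop x 144–215 and y 38–362. The jig shows the groove mouth corners at (643,541) and (705,520), and the yellow head at (584,142). Next I fit both poses.

```bash
cat >> h.py <<'E'
def jig(p,L): # p x,y,yaw
    L=np.atleast_2d(np.array(L,float));c,s=np.cos(p[2]),np.sin(p[2])
    return np.c_[p[0]+c*L[:,0]-s*L[:,1],p[1]+s*L[:,0]+c*L[:,1],L[:,2]]
def need(pos,yaw):
    "shift (mm) in tool axes and turn to TCP pos with tool y at yaw+90 i.e. tool x along yaw (mod pi), pointing down"
    s=r.read_state();R0=R.from_quat(s['tool_rot'])
    c=[]
    for k in(0,1):
        y=yaw+k*np.pi;Rt=R.from_matrix(np.array([[np.cos(y),np.sin(y),0],[np.sin(y),-np.cos(y),0],[0,0,-1]]).T)
        c.append((R0.inv()*Rt).as_rotvec())
    sh=R0.inv().apply(np.array(pos)-s['position'])*1e3
    print('shift',sh.round(1),'turns',[x.round(3).tolist() for x in c],'q',np.round(s['q'],2),'pos',np.round(s['position'],4))
E
python3 - <<'E'
from h import *
from scipy.optimize import least_squares
C=cam('top')
f=lambda x,y:(380+(x-365)/3.3333-.35,178+y/3.3333-.35)
L=np.array([[-150,18,59],[-150,-18,59],[45,0,145.5],[-165,50,20],[-165,-50,20],[125,50,20]])/1e3
uv=np.array([f(643,541),f(705,520),f(584,142),f(579,580),f(750,523),f(397,86)])
s=least_squares(lambda p:(proj(C,jig(p,L))-uv).ravel(),[.5,-.2,.3],x_scale=[.1,.1,.1])
print('jig',s.x,s.fun.reshape(-1,2).round(1).tolist())
g=lambda x,y:(215+x/4-.4,190+y/4-.4)
# core: fit x,y,yaw by axis end silhouettes
e=at(C,[g(144,50),g(215,50),g(144,350),g(215,350)],.052)
print('core',e.round(4).tolist()); 
o=at(C,[g(179,38),g(179,362)],[.058,.058]);print(o.round(4).tolist())
P=e; m=P.mean(0);far=P[:2].mean(0);nr=P[2:].mean(0);yaw=np.arctan2(*(far-nr)[[1,0]]);print('mid',m,'yaw',yaw)
S=cam('scene')
for nm,l in(('pl',[.045,0,.1455]),('mouthc',[-.15,0,.059])): print(nm,jig(s.x,l),proj(S,jig(s.x,l)))
print('mid in scene',proj(S,[m[0],m[1],.066]))
need([m[0],m[1],.13],yaw)
E
```

```text
jig [ 0.54526509 -0.19515233  0.33555424] [[0.0, 0.2], [1.3, -0.3], [-0.5, -1.1], [-0.7, 2.2], [1.0, 1.2], [-1.2, -2.4]]
core [[0.6327, 0.1413, 0.052], [0.6332, 0.1099, 0.052], [0.4993, 0.1365, 0.052], [0.4999, 0.1058, 0.052]]
[[0.6369, 0.1254, 0.058], [0.4938, 0.1206, 0.058]]
mid [0.56627541 0.12338555 0.052     ] yaw 0.03335810352536482
pl [[ 0.58775534 -0.18033417  0.1455    ]] [[223.34293984 201.95241572]]
mouthc [[ 0.40363089 -0.24454621  0.059     ]] [[271.77839567 191.53247277]]
mid in scene [[357.57038801 302.51498757]]
shift [-493.2 -220.    70.5] turns [[-0.001, 0.002, 2.769], [-0.001, -0.0, -0.372]] q [ 1.09  0.34  1.52 -0.    1.28 -0.15] pos [0.1743 0.4948 0.2003]
```

Call:
{"name": "carry_out", "arguments": {"motion": [[[-55, -24, 5], [0, 0, -0.12], 60], [[-110, -49, 10], [0, 0, -0.24], 116], [[-165, -73, 15], [0, 0, -0.372], 116], [[-220, -98, 20], [0, 0, -0.372], 116], [[-275, -122, 25], [0, 0, -0.372], 116]]}}

```text
time_s: 0.72
position: [0.3943, 0.2872, 0.1756]
tool_rot: [-0.017, 1.0, 0.0, -0.0]
force: [0.7, 1.2, -0.3]
opening: 0.0509
grasp_force: 0.0
```

Run:
```python
from h import *
need([.5663,.1234,.15],.0334)
print(r.read_state()['opening'])
```

```text
shift [-166.4 -169.4   25.6] turns [[-0.0, -0.0, 3.141], [0.0, -0.0, -0.0]] q [ 0.47  0.3   1.66  0.    1.18 -1.13] pos [0.3943 0.2872 0.1756]
0.050934039442115886
```

Call:
{"name": "carry_out", "arguments": {"motion": [[[-40, -41, 5], [0, 0, 0], 116], [[-80, -82, 10], [0, 0, 0], 116], [[-120, -123, 15], [0, 0, 0], 116], [[-166, -169, 25], [0, 0, 0], 116], [[-166, -169, 25], [0, 0, 0], 116]]}}

```text
time_s: 1.35
position: [0.5665, 0.1221, 0.1492]
tool_rot: [-0.014, 1.0, -0.0, -0.001]
force: [-1.4, 0.1, -0.1]
opening: 0.0498
grasp_force: 0.0
```

Run:
```python
from h import *
need([.5663,.1234,.043],.0334)
C=cam('wrist');np.savez('w1.npz',K=C[0],d=C[1],T=C[2]);snap('wrist','w1.png')
print(C[2].round(3).tolist())
```

```text
shift [  0.    1.4 106.2] turns [[-0.002, 0.001, 3.137], [-0.001, -0.002, -0.005]] q [ 0.08  0.49  1.45 -0.    1.21 -1.52] pos [0.5665 0.1221 0.1492]
[[-0.028, -0.959, -0.283, 0.49], [1.0, -0.027, -0.007, 0.12], [-0.001, -0.283, 0.959, 0.333], [0.0, 0.0, 0.0, 1.0]]
```

View pics/w1.png

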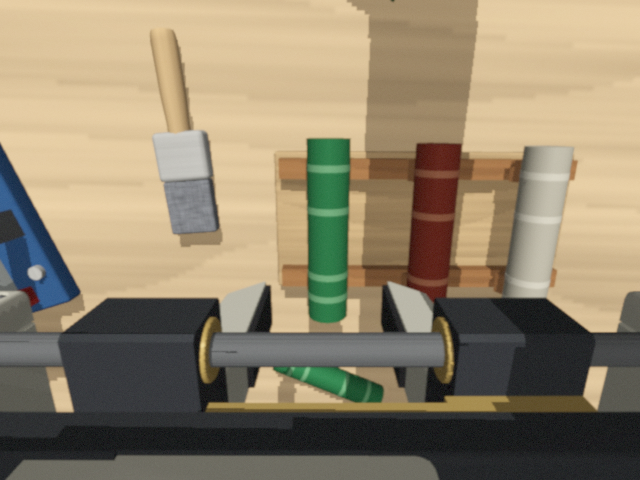

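The wrist view shows the green core from (328,140) to (327,312), centred between the fingertips (268 and 385). The red and grey cores are clear of the fingers.

Run:
```python
from h import *
z=np.load('w1.npz');C=(z['K'],z['d'],z['T'])
P=at(C,[[307,150],[350,150],[309,300],[347,300]],.054);print(P.round(4).tolist())
print(at(C,[[328,138],[328,142],[327,304]],.066).round(4).tolist(), at(C,[[327,320]],.04).round(4))
print(proj(C,[[.5663+dx,.1234+.0334*dx,.066] for dx in(-.07,.07)]))
a=P[:2].mean(0);b=P[2:].mean(0);print((a+b)/2,np.arctan2(b[1]-a[1],b[0]-a[0]))
```

```text
[[0.505, 0.1066, 0.054], [0.5041, 0.1373, 0.054], [0.6224, 0.1098, 0.054], [0.6215, 0.1403, 0.054]]
[[0.496, 0.1213, 0.066], [0.4986, 0.1214, 0.066], [0.6197, 0.1242, 0.066]] [[0.6474 0.125  0.04  ]]
[[327.64579195 138.46899787]
 [328.36063369 323.38076881]]
[0.56324695 0.12350756 0.054     ] 0.02659983117269592
```

Call:
{"name": "carry_out", "arguments": {"motion": [[[0, 1, 35], [0, 0, 0], 116], [[0, 1, 65], [0, 0, 0], 116], [[0, 1, 88], [0, 0, 0], 116], [[0, 1, 106], [0, 0, 0], 116], [[0, 1, 106], [0, 0, 0], 116]]}}

```text
time_s: 2.02
position: [0.5627, 0.1275, 0.0439]
tool_rot: [-0.017, 1.0, 0.0, -0.002]
force: [0.6, 0.1, 0.1]
opening: 0.0502
grasp_force: 0.0
```

Call:
{"name": "carry_out", "arguments": {"motion": [[[0, 0, 0], [0, 0, 0], 150], [[0, 0, 0], [0, 0, 0], 170], [[0, 0, 0], [0, 0, 0], 200], [[0, 0, 0], [0, 0, 0], 220], [[0, 0, 0], [0, 0, 0], 220]]}}

```text
time_s: 2.65
position: [0.5648, 0.1263, 0.045]
tool_rot: [-0.017, 1.0, 0.0, 0.0]
force: [0.5, -1.2, 0.4]
opening: 0.013
grasp_force: 0.0
```

Run:
```python
from h import *
for i in range(2):
  s=r.read_state();print(s['opening'],s['grasp_force'],s['position'],s['force'])
w=snap('wrist','w2.png');s=snap('scene','s2.png')
s=r.read_state();print(s['opening'],s['grasp_force'],s['position'],s['force'])
b=cv2.imread('pics/s2.png');w=w[:,:,::-1]
c=cv2.resize(b[210:420,250:500],(500,420));o=np.zeros((420,800,3),np.uint8);o[:,:500]=c;o[:360,500:]=cv2.resize(w[120:,200:450],(300,360));cv2.imwrite('pics/c2.png',o)
```

```text
0.012998742094509914 0.0 [0.56482245 0.12627603 0.04500722] [ 0.49282419 -1.16675334  0.422618  ]
0.012998742094509914 0.0 [0.56482245 0.12627603 0.04500722] [ 0.49282419 -1.16675334  0.422618  ]
0.012348965587900329 0.0 [0.5647963  0.12629418 0.04493352] [ 0.25428722 -0.12044787 -0.02087483]
```

View pics/c2.png

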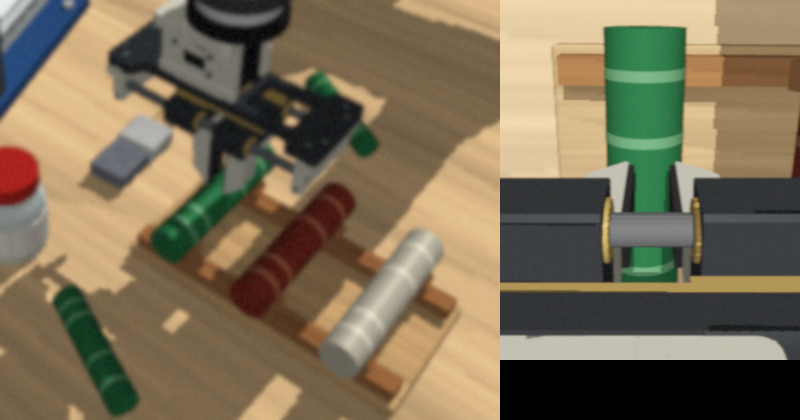

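The crop shows the fingertips straddling or overlapping the core near wrist (310–390, 260), with an opening of 12 mm. That is narrower than the 32 mm core, so I compare it with the projection.

Run:
```python
from h import *
C=cam('wrist');np.savez('w2.npz',K=C[0],d=C[1],T=C[2]);s=r.read_state()
Rt=R.from_quat(s['tool_rot'])
print('cam',C[2][:3,3],'tips',proj(C,[s['position']+Rt.apply([0,k*s['opening']/2,dz]) for dz in(0,-.019) for k in(-1,1)]).round().tolist())
print('core near end',proj(C,[[.4963,.121+k,z] for k,z in((-.016,.05),(.016,.05),(0,.066))]).round().tolist())
w=cv2.imread('pics/w2.png');cv2.imwrite('pics/c3.png',cv2.resize(w[120:360,190:470],None,fx=2.5,fy=2.5,interpolation=cv2.INTER_CUBIC))
```

```text
cam [0.48791218 0.12392319 0.22852108] tips [[314.0, 282.0], [338.0, 282.0], [313.0, 297.0], [339.0, 297.0]]
core near end [[284.0, 146.0], [354.0, 148.0], [319.0, 149.0]]
```

View pics/c3.png

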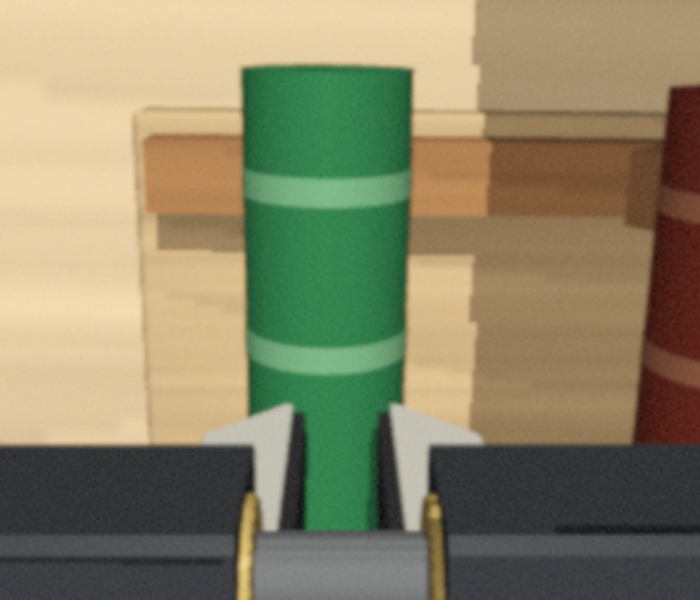

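Run:
```python
from h import *
z=np.load('w1.npz');C=(z['K'],z['d'],z['T'])
for h in(.054,.045,.035):
  P=at(C,[[328.5,150],[439,150],[548.5,150],[328,290],[428.5,290],[529.5,290]],h)
  print(h,np.linalg.norm(P[2]-P[0]),np.linalg.norm(P[5]-P[3]),np.linalg.norm(P[1]-P[0]),P[0].round(4),P[3].round(4))
  e=at(C,[[307,150],[350,150],[309,300],[347,300]],h);print(np.linalg.norm(e[1]-e[0]),np.linalg.norm(e[3]-e[2]))
S=cam('scene');s=r.read_state();p=s['position']
print('tcp scene',proj(S,[p,p+[0,0,.02],p+[0,0,-.02],[.4963,.121,.05],[.6363,.126,.05]]).round(1).tolist(),s['opening'])
b=cv2.imread('pics/s2.png');cv2.imwrite('pics/c4.png',cv2.resize(b[240:345,320:440],None,fx=5,fy=5,interpolation=cv2.INTER_CUBIC))
```

```text
0.054 0.15767906922321867 0.16075237756608268 0.07913803863260672 [0.5045 0.1219 0.054 ] [0.6132 0.1248 0.054 ]
0.030795476331957176 0.03054459437307099
0.045 0.16276690940701363 0.16593938437840391 0.08169159057203183 [0.505 0.122 0.045] [0.6172 0.125  0.045 ]
0.031789155852851796 0.03153017867043277
0.035 0.1684200651667857 0.17170272528098288 0.08452887050472638 [0.5055 0.1221 0.035 ] [0.6216 0.1251 0.035 ]
0.03289324420940137 0.032625272334168086
tcp scene [[358.7, 311.7], [359.5, 303.3], [357.9, 319.8], [379.6, 287.2], [331.7, 333.9]] 0.012348965587900329
```

View pics/c4.png

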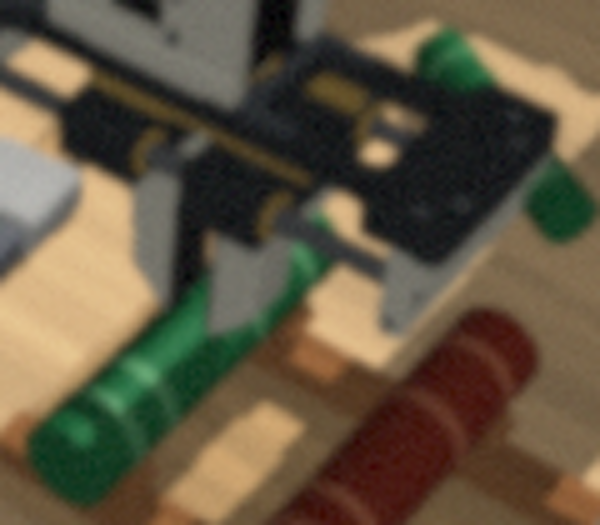

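Call:
{"name": "carry_out", "arguments": {"motion": [[[0, -3, -4], [0, 0, 0], 110], [[0, -3, -4], [0, 0, 0], 110], [[0, -3, -4], [0, 0, 0], 110], [[0, -3, -4], [0, 0, 0], 110], [[0, -3, 5], [0, 0, 0], 110]]}}

```text
time_s: 3.38
position: [0.5654, 0.1234, 0.0401]
tool_rot: [-0.017, 1.0, 0.0, 0.001]
force: [-0.2, 0.3, -0.3]
opening: 0.0518
grasp_force: 0.0
```

Call:
{"name": "carry_out", "arguments": {"motion": [[[0, 0, 6], [0, 0, 0], 110], [[0, 0, 12], [0, 0, 0], 110], [[0, 0, 17], [0, 0, 0], 110], [[0, 0, 17], [0, 0, 0], 130], [[0, 0, 17], [0, 0, 0], 150]]}}

```text
time_s: 4.0
position: [0.565, 0.1233, 0.023]
tool_rot: [-0.017, 1.0, 0.0, 0.0]
force: [0.5, 0.6, -0.3]
opening: 0.0406
grasp_force: 0.0
```

Call:
{"name": "carry_out", "arguments": {"motion": [[[0, 0, 0], [0, 0, 0], 165], [[0, 0, 0], [0, 0, 0], 180], [[0, 0, 0], [0, 0, 0], 190], [[0, 0, 0], [0, 0, 0], 190], [[0, 0, 0], [0, 0, 0], 190]]}}

```text
time_s: 4.62
position: [0.5651, 0.1231, 0.0232]
tool_rot: [-0.017, 1.0, -0.0, 0.0]
force: [0.3, -2.1, 3.0]
opening: 0.0311
grasp_force: 30.0
```

```bash
python3 -c "
from h import *
s=r.read_state();print(s['opening'],s['grasp_force'],s['position'],s['force'],s['q'],r.grip_depth)"
```

```text
0.031050855631190408 29.996081292629242 [0.56509921 0.12313607 0.02321586] [ 0.33118509 -2.09630139  3.0343092 ] [ 8.21762151e-02  6.28523928e-01  1.58688542e+00 -2.36301535e-04
  9.25620645e-01 -1.52164032e+00] 0.0188
```

Call:
{"name": "carry_out", "arguments": {"motion": [[[0, 0, -8], [0, 0, 0], 190], [[0, 0, -25], [0, 0, 0], 190], [[0, 0, -55], [0, 0, 0], 190], [[0, 0, -85], [0, 0, 0], 190], [[0, 0, -110], [0, 0, 0], 190]]}}

```text
time_s: 5.25
position: [0.565, 0.1236, 0.1351]
tool_rot: [-0.017, 1.0, 0.0, 0.001]
force: [-0.4, 0.2, -2.8]
opening: 0.031
grasp_force: 30.0
```

```bash
python3 -c "
from h import *
p=[ 0.54526509,-0.19515233,0.33555424]
s=r.read_state();print(s['opening'],s['grasp_force'],s['force'],s['wrist_torque'])
need(np.r_[jig(p,[-.085,0,0])[0,:2],.1332],p[2])"
```

```text
0.03103476954073374 29.991007447242737 [-0.42728012  0.20549399 -2.7978232 ] [ 0.07109519 -0.05144827 -0.01039752]
shift [ 111.5 -343.2    1.6] turns [[0.002, -0.0, 2.839], [0.0, 0.001, -0.302]] q [ 0.08  0.5   1.47  0.    1.17 -1.52] pos [0.565  0.1236 0.1351]
```

Held (2.8 N). I move it to above the groove mouth.

Call:
{"name": "carry_out", "arguments": {"motion": [[[25, -40, 0], [0, 0, 0], 190], [[50, -90, 0], [0, 0, -0.08], 190], [[75, -145, 0], [0, 0, -0.16], 190], [[95, -200, 0], [0, 0, -0.24], 190], [[111, -255, 0], [0, 0, -0.302], 190]]}}

```text
time_s: 5.88
position: [0.4617, -0.1366, 0.1341]
tool_rot: [-0.168, 0.986, -0.0, 0.001]
force: [1.5, -1.4, -2.5]
opening: 0.031
grasp_force: 30.0
```

Run:
```python
from h import *
p=[ 0.54526509,-0.19515233,0.33555424]
need(np.r_[jig(p,[-.085,0,0])[0,:2],.1332],p[2])
```

```text
shift [ 25.6 -82.7   0.9] turns [[-0.002, -0.001, -3.139], [-0.001, 0.001, 0.002]] q [-0.45  0.33  1.74  0.    1.07 -2.36] pos [ 0.4617 -0.1366  0.1341]
```

Call:
{"name": "carry_out", "arguments": {"motion": [[[8, -30, 0], [0, 0, 0], 190], [[16, -58, 0], [0, 0, 0], 190], [[25, -82, 0], [0, 0, 0], 190], [[25, -82, 0], [0, 0, 0], 190], [[25, -82, 0], [0, 0, 0], 190]]}}

```text
time_s: 6.5
position: [0.4657, -0.2202, 0.1333]
tool_rot: [-0.167, 0.986, 0.0, 0.0]
force: [0.1, -0.1, -3.1]
opening: 0.0312
grasp_force: 30.0
```

Run:
```python
from h import *
s=r.read_state();print(s['position'],s['tool_rot'])
C=cam('wrist');np.savez('w3.npz',K=C[0],d=C[1],T=C[2]);w=snap('wrist','w3.png');t=snap('top','t3.png')
o=np.zeros((600,800,3),np.uint8);o[:450,:500]=cv2.resize(w[:300,150:483,::-1],(500,450));o[:,500:]=cv2.resize(t[170:370,390:490,::-1],(300,600),interpolation=cv2.INTER_CUBIC)
cv2.imwrite('pics/c5.png',o)
```

```text
[ 0.46568457 -0.22020634  0.13329391] [-1.66786177e-01  9.85993045e-01  2.66074756e-04  1.26149498e-04]
```

View pics/c5.png

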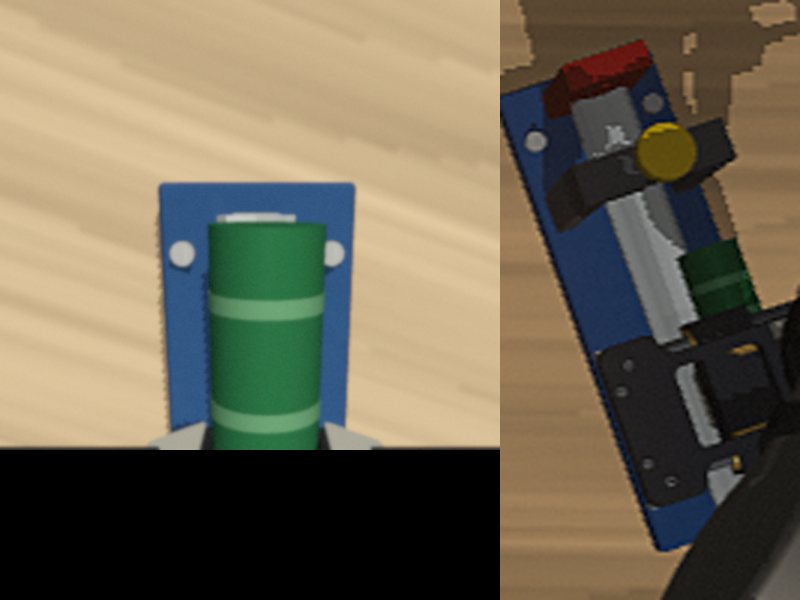

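The wrist crop shows the core aligned parallel to the jig plate. The core centre is at crop x 268, while the groove mouth is at 218–296 (row 217) and the plate edge at 160–354. Next I compute the lateral offset.

Run:
```python
from h import *
from scipy.optimize import least_squares
z=np.load('w3.npz');C=(z['K'],z['d'],z['T'])
f=lambda a:[(150+x/1.5-.2,y/1.5-.2) for x,y in a]
pl=at(C,f([(160,184),(354,184)]),.02);gm=at(C,f([(218,214),(296,214)]),.059)
print('plate',np.linalg.norm(pl[1]-pl[0]),'groove',np.linalg.norm(gm[1]-gm[0]))
L=np.array([[-165,-50,20],[-165,50,20],[-150,-18,59],[-150,18,59]])/1e3
uv=np.array(f([(160,184),(354,184),(218,214),(296,214)]))
s=least_squares(lambda p:(proj(C,jig(p,L))-uv).ravel(),[.5,-.2,.3],x_scale=[.1]*3)
print('jig w',s.x,s.fun.reshape(-1,2).round(1).tolist())
zc=.0232+.1101+.0269 # axis = reported tcp + (.05-.0232)
e=at(C,f([(209,235),(326,235),(214,430),(321,430)]),zc);print('core edges w',np.linalg.norm(e[1]-e[0]),np.linalg.norm(e[3]-e[2]))
a,b=e[:2].mean(0),e[2:].mean(0);yc=np.arctan2(b[1]-a[1],b[0]-a[0]);print('core',a,b,'yaw',yc)
end=at(C,f([(267,224)]),zc+.012)[0];print('end',end)
for nm,p in(('wrist',s.x),('top',[.54526509,-.19515233,.33555424])):
  c,q=np.cos(p[2]),np.sin(p[2])
  for P in(a,b,end,r.read_state()['position']):
    d=P[:2]-p[:2];print(nm,(np.array([[c,q],[-q,c]])@d*1e3).round(1))
```

```text
plate 0.09667341371370623 groove 0.034246090847790775
jig w [ 0.54531927 -0.19600805  0.33591458] [[-2.0, -1.3], [2.6, -1.5], [-1.6, 1.4], [1.0, 1.4]]
core edges w 0.03152851629056054 0.031876904977171654
core [ 0.4032141  -0.24105462  0.1602    ] [ 0.45688874 -0.2222904   0.1602    ] yaw 0.3363112179102676
end [ 0.39995797 -0.24238555  0.1722    ]
wrist [-149.     4.3]
wrist [-92.2   4.3]
wrist [-152.5    4.1]
wrist [-83.    3.7]
top [-149.2    3.4]
top [-92.4   3.5]
top [-152.8    3.2]
top [-83.2   2.8]
```

Call:
{"name": "carry_out", "arguments": {"motion": [[[-7, -4, 15], [0, 0, 0], 190], [[-7, -4, 35], [0, 0, 0], 190], [[-7, -4, 55], [0, 0, 0], 190], [[-7, -4, 70], [0, 0, 0], 190], [[-7, -4, 76], [0, 0, 0], 190]]}}

```text
time_s: 7.22
position: [0.4734, -0.2218, 0.0556]
tool_rot: [-0.167, 0.986, 0.001, -0.001]
force: [0.1, -0.0, -3.4]
opening: 0.0308
grasp_force: 30.0
```

Run:
```python
from h import *
s=r.read_state();print(s['position'],s['force'])
C=cam('wrist');np.savez('w4.npz',K=C[0],d=C[1],T=C[2]);w=snap('wrist','w4.png')
cv2.imwrite('pics/c6.png',cv2.resize(w[40:310,150:490,::-1],None,fx=2.2,fy=2.2,interpolation=cv2.INTER_CUBIC))
```

```text
[ 0.47343276 -0.22179531  0.05556337] [ 0.13243229 -0.0241814  -3.42944647]
```

View pics/c6.png

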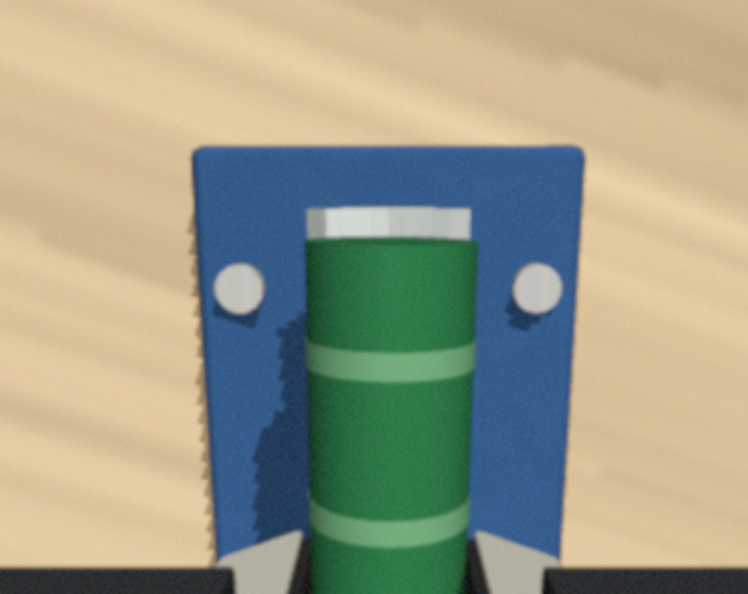

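The last look shows the core (306–476) centred over the groove (306–471), with its end just inside the mouth. Lowering it gently.

Call:
{"name": "carry_out", "arguments": {"motion": [[[0, 0, 3], [0, 0, 0], 190], [[0, 0, 6], [0, 0, 0], 190], [[0, 0, 8], [0, 0, 0], 190], [[0, 0, 9], [0, 0, 0], 190], [[0, 0, 10], [0, 0, 0], 190]]}}

```text
time_s: 7.9
position: [0.4738, -0.2224, 0.047]
tool_rot: [-0.167, 0.986, -0.0, 0.0]
force: [0.2, 0.2, -3.1]
opening: 0.031
grasp_force: 30.0
```

Call:
{"name": "carry_out", "arguments": {"motion": [[[0, 0, 0.5], [0, 0, 0], 190], [[0, 0, 1], [0, 0, 0], 190], [[0, 0, 1.5], [0, 0, 0], 190], [[0, 0, 2], [0, 0, 0], 190], [[0, 0, 2], [0, 0, 0], 190]]}}

```text
time_s: 8.52
position: [0.4737, -0.2223, 0.0449]
tool_rot: [-0.167, 0.986, 0.0, 0.0]
force: [-0.0, 0.4, -2.2]
opening: 0.0312
grasp_force: 30.0
```

Call:
{"name": "carry_out", "arguments": {"motion": [[[0, 0, 0.3], [0, 0, 0], 190], [[0, 0, 0.6], [0, 0, 0], 190], [[0, 0, 0.9], [0, 0, 0], 190], [[0, 0, 1.2], [0, 0, 0], 190], [[0, 0, 1.2], [0, 0, 0], 190]]}}

```text
time_s: 9.15
position: [0.4737, -0.2223, 0.0437]
tool_rot: [-0.167, 0.986, 0.0, -0.0]
force: [-0.5, -0.4, -1.6]
opening: 0.0309
grasp_force: 30.0
```

Call:
{"name": "carry_out", "arguments": {"motion": [[[0, 0, 0.3], [0, 0, 0], 190], [[0, 0, 0.6], [0, 0, 0], 190], [[0, 0, 0.9], [0, 0, 0], 190], [[0, 0, 1.2], [0, 0, 0], 190], [[0, 0, 1.2], [0, 0, 0], 190]]}}

```text
time_s: 9.78
position: [0.4738, -0.2223, 0.0436]
tool_rot: [-0.167, 0.986, -0.0, 0.0]
force: [-4.0, 3.1, 9.7]
opening: 0.031
grasp_force: 30.0
```

Call:
{"name": "carry_out", "arguments": {"motion": [[[0, 0, -0.8], [0, 0, 0], 190], [[0, 0, -0.8], [0, 0, 0], 170], [[0, 0, -0.8], [0, 0, 0], 155], [[0, 0, -0.8], [0, 0, 0], 135], [[0, 0, -0.8], [0, 0, 0], 125]]}}

```text
time_s: 10.4
position: [0.4738, -0.2225, 0.0431]
tool_rot: [-0.167, 0.986, -0.0, 0.0]
force: [-1.2, 0.5, -0.4]
opening: 0.0452
grasp_force: 0.0
```

Call:
{"name": "carry_out", "arguments": {"motion": [[[0, 0, -10], [0, 0, 0], 125], [[0, 0, -35], [0, 0, 0], 125], [[0, 0, -60], [0, 0, 0], 125], [[50, 0, -60], [0, 0, 0], 200], [[100, 0, -60], [0, 0, 0], 255]]}}

```text
time_s: 11.02
position: [0.3787, -0.2557, 0.1042]
tool_rot: [-0.168, 0.986, -0.001, 0.001]
force: [-1.0, -0.6, -0.2]
opening: 0.0315
grasp_force: 0.0
```

Run:
```python
from h import *
p=[.5453,-.1957,.3358]
s=r.read_state();print(s['position'],s['force'],s['opening'],s['q'])
need(np.r_[jig(p,[-.175,0,0])[0,:2],.0436],p[2])
C=cam('wrist');np.savez('w5.npz',K=C[0],d=C[1],T=C[2]);w=snap('wrist','w5.png')
w=w.astype(int);g=(w[:,:,1]>w[:,:,0]+25)&(w[:,:,1]>w[:,:,2]+15);ys,xs=np.nonzero(g)
print(xs.min(),xs.max(),ys.min(),ys.max(),g.sum())
for y in range(0,480,30):
  q=np.nonzero(g[y])[0]; print(y,(q.min(),q.max()) if len(q) else None,end=' ')
```

```text
[ 0.37870805 -0.2556704   0.1041891 ] [-1.01987207 -0.6183624  -0.15851671] 0.03150875255904455 [-7.61762487e-01  3.29470067e-01  1.84512164e+00 -8.80411079e-05
  9.65119293e-01 -2.66931949e+00]
shift [-2.   1.8 60.6] turns [[-0.001, -0.003, -3.141], [-0.002, 0.001, 0.001]] q [-0.76  0.33  1.85 -0.    0.97 -2.67] pos [ 0.3787 -0.2557  0.1042]
303 352 297 401 3101
0 None 30 None 60 None 90 None 120 None 150 None 180 None 210 None 240 None 270 None 300 (np.int64(311), np.int64(344)) 330 (np.int64(304), np.int64(351)) 360 None 390 (np.int64(305), np.int64(350)) 420 None 450 None
```

Call:
{"name": "carry_out", "arguments": {"motion": [[[0, 1, 0], [0, 0, 0], 255], [[0, 1, 20], [0, 0, 0], 255], [[0, 1, 40], [0, 0, 0], 255], [[0, 1, 61], [0, 0, 0], 255], [[0, 1, 61], [0, 0, 0], 255]]}}

```text
time_s: 11.7
position: [0.3792, -0.2535, 0.0415]
tool_rot: [-0.167, 0.986, 0.001, -0.001]
force: [0.4, 0.8, 0.5]
opening: 0.0005
grasp_force: 0.0
```

Run:
```python
from h import *
p=[.5453,-.1957,.3358]
s=r.read_state();print(s['position'],s['force'],s['opening'])
need(np.r_[jig(p,[-.04-.0095,0,0])[0,:2],.0436],p[2])
```

```text
[ 0.3792416  -0.25345708  0.04149438] [0.42820613 0.77986918 0.45633679] 0.0004669776324897858
shift [-126.3   -0.2   -2.2] turns [[0.001, 0.003, -3.141], [0.002, -0.001, 0.0]] q [-0.76  0.43  1.91  0.    0.8  -2.66] pos [ 0.3792 -0.2535  0.0415]
```

Call:
{"name": "carry_out", "arguments": {"motion": [[[-4, 0, -2], [0, 0, 0], 255], [[-8, 0, -2], [0, 0, 0], 255], [[-12, 0, -2], [0, 0, 0], 255], [[-14, 0, -2], [0, 0, 0], 255], [[-16, 0, -2], [0, 0, 0], 255]]}}

```text
time_s: 12.32
position: [0.3942, -0.249, 0.0444]
tool_rot: [-0.167, 0.986, 0.0, 0.0]
force: [0.1, 0.4, 0.7]
opening: 0.0007
grasp_force: 0.0
```

Call:
{"name": "carry_out", "arguments": {"motion": [[[-2, 0, 0], [0, 0, 0], 255], [[-4, 0, 0], [0, 0, 0], 255], [[-6, 0, 0], [0, 0, 0], 255], [[-8, 0, 0], [0, 0, 0], 255], [[-10, 0, 0], [0, 0, 0], 255]]}}

```text
time_s: 12.95
position: [0.4034, -0.2457, 0.0442]
tool_rot: [-0.167, 0.986, 0.0, -0.0]
force: [-2.8, -1.4, 0.5]
opening: 0.0005
grasp_force: 1.4
```

Call:
{"name": "carry_out", "arguments": {"motion": [[[-3, 0, 0], [0, 0, 0], 255], [[-6, 0, 0], [0, 0, 0], 255], [[-9, 0, 0], [0, 0, 0], 255], [[-12, 0, 0], [0, 0, 0], 255], [[-15, 0, 0], [0, 0, 0], 255]]}}

```text
time_s: 13.58
position: [0.4178, -0.2407, 0.0443]
tool_rot: [-0.167, 0.986, 0.0, 0.0]
force: [-1.9, -1.3, -0.7]
opening: 0.0004
grasp_force: 1.3
```

Call:
{"name": "carry_out", "arguments": {"motion": [[[-4, 0, 0], [0, 0, 0], 255], [[-8, 0, 0], [0, 0, 0], 255], [[-12, 0, 0], [0, 0, 0], 255], [[-16, 0, 0], [0, 0, 0], 255], [[-20, 0, 0], [0, 0, 0], 255]]}}

```text
time_s: 14.2
position: [0.4368, -0.2341, 0.0443]
tool_rot: [-0.167, 0.986, 0.0, -0.0]
force: [-2.4, -2.0, 0.5]
opening: 0.0008
grasp_force: 1.3
```

Call:
{"name": "carry_out", "arguments": {"motion": [[[-4, 0, 0], [0, 0, 0], 255], [[-8, 0, 0], [0, 0, 0], 255], [[-12, 0, 0], [0, 0, 0], 255], [[-16, 0, 0], [0, 0, 0], 255], [[-20, 0, 0], [0, 0, 0], 255]]}}

```text
time_s: 14.82
position: [0.4556, -0.2275, 0.0443]
tool_rot: [-0.167, 0.986, 0.0, -0.0]
force: [-4.1, -0.2, 0.6]
opening: 0.0005
grasp_force: 1.3
```

Call:
{"name": "carry_out", "arguments": {"motion": [[[-4, 0, 0], [0, 0, 0], 255], [[-8, 0, 0], [0, 0, 0], 255], [[-12, 0, 0], [0, 0, 0], 255], [[-16, 0, 0], [0, 0, 0], 255], [[-20, 0, 0], [0, 0, 0], 255]]}}

```text
time_s: 15.45
position: [0.4745, -0.2209, 0.0443]
tool_rot: [-0.167, 0.986, 0.0, -0.0]
force: [-2.5, 0.2, 0.4]
opening: 0.0002
grasp_force: 1.4
```

Run:
```python
from h import *
p=[.5453,-.1957,.3358]
s=r.read_state();print(s['force'])
need(np.r_[jig(p,[-.04-.0095,0,0])[0,:2],.0436],p[2])
w=snap('top','t6.png')
```

```text
[-2.46068006  0.16466132  0.40892798]
shift [-25.7   0.5   0.7] turns [[-0.0, -0.0, 3.141], [0.0, -0.0, -0.001]] q [-0.58  0.52  1.73  0.    0.89 -2.49] pos [ 0.4745 -0.2209  0.0443]
```

Call:
{"name": "carry_out", "arguments": {"motion": [[[-3, 0, 0], [0, 0, 0], 255], [[-6, 0, 0], [0, 0, 0], 255], [[-9, 0, 0], [0, 0, 0], 255], [[-12, 0, 0], [0, 0, 0], 255], [[-15, 0, 0], [0, 0, 0], 255]]}}

```text
time_s: 16.12
position: [0.4886, -0.216, 0.0443]
tool_rot: [-0.167, 0.986, 0.0, -0.0]
force: [-3.7, 0.3, 1.3]
opening: 0.0002
grasp_force: 1.5
```

Call:
{"name": "carry_out", "arguments": {"motion": [[[-1, 0, 0], [0, 0, 0], 255], [[-2, 0, 0], [0, 0, 0], 255], [[-3, 0, 0], [0, 0, 0], 255], [[-4, 0, 0], [0, 0, 0], 255], [[-5, 0, 0], [0, 0, 0], 255]]}}

```text
time_s: 16.75
position: [0.4932, -0.2145, 0.0443]
tool_rot: [-0.167, 0.986, 0.0, 0.0]
force: [-2.7, -0.8, 1.1]
opening: 0.0003
grasp_force: 1.5
```

Call:
{"name": "carry_out", "arguments": {"motion": [[[-0.7, 0, 0], [0, 0, 0], 255], [[-1.4, 0, 0], [0, 0, 0], 255], [[-2.1, 0, 0], [0, 0, 0], 255], [[-2.8, 0, 0], [0, 0, 0], 255], [[-3.5, 0, 0], [0, 0, 0], 255]]}}

```text
time_s: 17.38
position: [0.4965, -0.2133, 0.0443]
tool_rot: [-0.167, 0.986, 0.0, 0.0]
force: [-3.4, 0.5, 1.1]
opening: 0.0002
grasp_force: 1.6
```

Not yet at the stop; continuing in sub-millimetre rows.

Call:
{"name": "carry_out", "arguments": {"motion": [[[-0.5, 0, 0], [0, 0, 0], 255], [[-1, 0, 0], [0, 0, 0], 255], [[-1.5, 0, 0], [0, 0, 0], 255], [[-2, 0, 0], [0, 0, 0], 255], [[-2.5, 0, 0], [0, 0, 0], 255]]}}

```text
time_s: 18.0
position: [0.4969, -0.2131, 0.0443]
tool_rot: [-0.167, 0.986, 0.0, -0.002]
force: [-12.2, -4.9, 6.8]
opening: 0.0003
grasp_force: 6.5
```

Call:
{"name": "carry_out", "arguments": {"motion": [[[-0.5, 0, 0], [0, 0, 0], 255], [[-1, 0, 0], [0, 0, 0], 255], [[-1.5, 0, 0], [0, 0, 0], 255], [[-2, 0, 0], [0, 0, 0], 255], [[-2.0, 0, 0], [0, 0, 0], 255]]}}

```text
time_s: 18.62
position: [0.4969, -0.2131, 0.0443]
tool_rot: [-0.167, 0.986, 0.0, -0.004]
force: [-19.3, -6.7, 9.0]
opening: 0.0003
grasp_force: 10.1
```

At the stop, with a 20 N reaction. I back off, rise, and move over the plunger.

Call:
{"name": "carry_out", "arguments": {"motion": [[[4, 0, 0], [0, 0, 0], 255], [[12, 0, 0], [0, 0, 0], 255], [[30, 0, 0], [0, 0, 0], 255], [[35, 0, -40], [0, 0, 0], 255], [[35, 0, -90], [0, 0, 0], 255]]}}

```text
time_s: 19.25
position: [0.4661, -0.2234, 0.1344]
tool_rot: [-0.166, 0.986, 0.001, -0.001]
force: [0.7, -1.3, 0.3]
opening: 0.0002
grasp_force: 0.0
```

Call:
{"name": "carry_out", "arguments": {"motion": [[[0, 0, -40], [0, 0, 0], 255], [[0, 0, -50], [0, 0, 0], 255], [[0, 0, -50], [0, 0, 0], 255], [[0, 0, -50], [0, 0, 0], 255], [[0, 0, -50], [0, 0, 0], 255]]}}

```text
time_s: 19.88
position: [0.4671, -0.223, 0.1829]
tool_rot: [-0.167, 0.986, 0.001, -0.001]
force: [0.2, -1.1, -0.5]
opening: 0.0006
grasp_force: 0.0
```

Run:
```python
from h import *
p=[.5453,-.1957,.3358]
t=snap('top','t7.png').astype(int);C=cam('top')
y=(t[:,:,0]>120)&(t[:,:,1]>100)&(t[:,:,2]<70);y[:,:400]=0;y[:,480:]=0;y[:180]=0;y[260:]=0
n,l,st,ce=cv2.connectedComponentsWithStats(y.astype(np.uint8));k=1+st[1:,4].argmax();print(st[k],ce[k],at(C,[ce[k]],.1455),'model',jig(p,[.045,0,.1455]))
q=at(C,[ce[k]],.1455)[0]
need(np.r_[jig(p,[.045,0,0])[0,:2],.150],p[2]); need([q[0],q[1],.150],p[2])
S=cam('scene');s=snap('scene','s7.png').astype(int)
y=(s[:,:,0]>120)&(s[:,:,1]>100)&(s[:,:,2]<70);y[:180]=0;y[240:]=0;y[:,:195]=0;y[:,250:]=0
n,l,st,ce=cv2.connectedComponentsWithStats(y.astype(np.uint8))
if n>1:k=1+st[1:,4].argmax();print('scene',st[k],ce[k],'exp',proj(S,jig(p,[.045,0,.1455])))
```

```text
[439 219  16  11 112] [446.6875     224.32142857] [[ 0.57935575 -0.18305504  0.1455    ]] model [[ 0.58778661 -0.18087139  0.1455    ]]
shift [-1.278e+02  1.000e-01  3.290e+01] turns [[-0.002, -0.003, 3.141], [0.002, -0.001, -0.001]] q [-0.59  0.35  1.57  0.    1.23 -2.5 ] pos [ 0.4672 -0.2231  0.1831]
shift [-119.1    0.9   33. ] turns [[-0.002, -0.003, 3.141], [0.002, -0.001, -0.001]] q [-0.59  0.35  1.57  0.    1.23 -2.5 ] pos [ 0.4672 -0.2231  0.1831]
scene [217 199  16  12 146] [223.92465753 203.98630137] exp [[223.14507653 201.85727699]]
```

Call:
{"name": "carry_out", "arguments": {"motion": [[[-40, 0, 0], [0, 0, 0], 255], [[-80, 0, 0], [0, 0, 0], 255], [[-110, 0, 0], [0, 0, 0], 255], [[-126, 0, 0], [0, 0, 0], 255], [[-126, 0, 10], [0, 0, 0], 255]]}}

```text
time_s: 20.6
position: [0.5876, -0.1815, 0.1737]
tool_rot: [-0.167, 0.986, -0.0, 0.0]
force: [-0.2, 0.3, -1.0]
opening: 0.0007
grasp_force: 0.0
```

Call:
{"name": "carry_out", "arguments": {"motion": [[[0, 0, 6], [0, 0, 0], 255], [[0, 0, 12], [0, 0, 0], 255], [[0, 0, 18], [0, 0, 0], 255], [[0, 0, 22], [0, 0, 0], 255], [[0, 0, 22], [0, 0, 0], 255]]}}

```text
time_s: 21.22
position: [0.5865, -0.1819, 0.152]
tool_rot: [-0.167, 0.986, 0.0, -0.0]
force: [0.4, 0.2, -0.2]
opening: 0.0005
grasp_force: 0.0
```

Run:
```python
from h import *
p=[.5453,-.1957,.3358]
need(np.r_[jig(p,[.044,0,0])[0,:2],.128],p[2])
w=snap('scene','s8.png')[:,:,::-1];v=snap('wrist','w8.png')[:,:,::-1]
o=np.zeros((500,800,3),np.uint8);o[:,:450]=cv2.resize(w[160:260,180:270],(450,500),interpolation=cv2.INTER_CUBIC);o[:300,450:]=cv2.resize(v[100:400,150:500],(350,300))
cv2.imwrite('pics/c8.png',o)
```

```text
shift [-0.6  0.6 24. ] turns [[-0.001, -0.001, 3.141], [0.0, -0.0, -0.001]] q [-0.43  0.54  1.34  0.    1.26 -2.33] pos [ 0.5865 -0.1819  0.152 ]
```

View pics/c8.png

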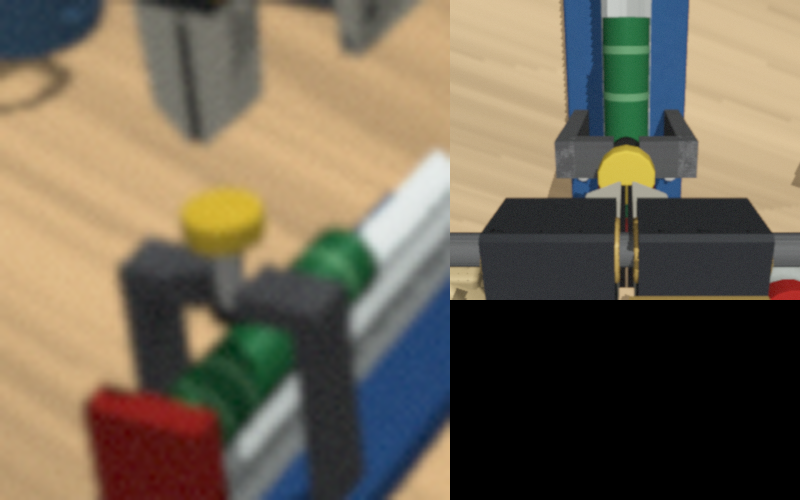

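The scene crop shows the core against the red stop and the foot above it. The fingertip at crop (200,138) is above the head at (223,205). I check that by projection.

Run:
```python
from h import *
p=[.5453,-.1957,.3358];S=cam('scene');W=cam('wrist')
s=r.read_state();P=s['position']
for z in(0,.01,.02,.03): print(z,proj(S,P+[0,0,z]).round(1),proj(W,P+[0,0,z]).round(1))
for x in(.035,.045): print('head',x,proj(S,jig(p,[x,0,.1455])).round(1),proj(W,jig(p,[x,0,.1455])).round(1))
w=cv2.imread('pics/w8.png').astype(int);y=(w[:,:,2]>150)&(w[:,:,1]>120)&(w[:,:,0]<80);y[:230]=0;y[310:]=0;ys,xs=np.nonzero(y);m=(xs>280)&(xs<370);print('wrist yellow',xs[m].min(),xs[m].max(),ys[m].min(),ys[m].max())
```

```text
0 [[222.7 198.3]] [[326.1 281.7]]
0.01 [[222.1 193.7]] [[326.1 289.5]]
0.02 [[221.5 189. ]] [[326.1 298.2]]
0.03 [[220.8 184.3]] [[326.  307.8]]
head 0.035 [[225.9 199.2]] [[327.5 261.5]]
head 0.045 [[223.1 201.9]] [[327.5 278.9]]
wrist yellow 298 354 245 287
```

Call:
{"name": "carry_out", "arguments": {"motion": [[[3, 0, 4], [0, 0, 0], 255], [[3, 0, 9], [0, 0, 0], 255], [[3, 0, 13], [0, 0, 0], 255], [[3, 0, 16], [0, 0, 0], 255], [[3, 0, 18], [0, 0, 0], 255]]}}

```text
time_s: 21.95
position: [0.5839, -0.1829, 0.134]
tool_rot: [-0.167, 0.986, 0.0, -0.0]
force: [-0.3, 0.1, -0.1]
opening: 0.0006
grasp_force: 0.0
```

Call:
{"name": "carry_out", "arguments": {"motion": [[[0, 0, 1.5], [0, 0, 0], 255], [[0, 0, 3], [0, 0, 0], 255], [[0, 0, 4.5], [0, 0, 0], 255], [[0, 0, 6], [0, 0, 0], 255], [[0, 0, 7], [0, 0, 0], 255]]}}

```text
time_s: 22.58
position: [0.5838, -0.1829, 0.1272]
tool_rot: [-0.167, 0.986, 0.0, -0.0]
force: [0.2, 0.4, -0.7]
opening: 0.0009
grasp_force: 0.0
```

Call:
{"name": "carry_out", "arguments": {"motion": [[[0, 0, 1], [0, 0, 0], 255], [[0, 0, 2], [0, 0, 0], 255], [[0, 0, 3], [0, 0, 0], 255], [[0, 0, 4], [0, 0, 0], 255], [[0, 0, 5], [0, 0, 0], 255]]}}

```text
time_s: 23.2
position: [0.5839, -0.1829, 0.1222]
tool_rot: [-0.167, 0.986, 0.0, 0.0]
force: [-0.2, 0.3, 0.4]
opening: -0.0
grasp_force: 0.0
```

Call:
{"name": "carry_out", "arguments": {"motion": [[[0, 0, 0.8], [0, 0, 0], 255], [[0, 0, 1.6], [0, 0, 0], 255], [[0, 0, 2.4], [0, 0, 0], 255], [[0, 0, 3.2], [0, 0, 0], 255], [[0, 0, 4], [0, 0, 0], 255]]}}

```text
time_s: 23.82
position: [0.5839, -0.1829, 0.1185]
tool_rot: [-0.167, 0.986, -0.0, 0.0]
force: [-0.2, 0.3, 1.5]
opening: 0.0006
grasp_force: 0.9
```

Call:
{"name": "carry_out", "arguments": {"motion": [[[0, 0, 0.6], [0, 0, 0], 255], [[0, 0, 1.2], [0, 0, 0], 255], [[0, 0, 1.8], [0, 0, 0], 255], [[0, 0, 2.4], [0, 0, 0], 255], [[0, 0, 3], [0, 0, 0], 255]]}}

```text
time_s: 24.45
position: [0.5839, -0.1829, 0.1153]
tool_rot: [-0.167, 0.986, 0.0, 0.0]
force: [-0.6, 0.2, 1.5]
opening: 0.0003
grasp_force: 0.9
```

Plunger moving (about 2 N). Continuing to about 0.113.

Call:
{"name": "carry_out", "arguments": {"motion": [[[0, 0, 0.4], [0, 0, 0], 255], [[0, 0, 0.8], [0, 0, 0], 255], [[0, 0, 1.2], [0, 0, 0], 255], [[0, 0, 1.6], [0, 0, 0], 255], [[0, 0, 2], [0, 0, 0], 255]]}}

```text
time_s: 25.08
position: [0.5839, -0.1829, 0.1133]
tool_rot: [-0.167, 0.986, 0.0, 0.0]
force: [-0.6, -0.5, 2.2]
opening: 0.0001
grasp_force: 0.9
```

Call:
{"name": "carry_out", "arguments": {"motion": [[[0, 0, 0.3], [0, 0, 0], 255], [[0, 0, 0.6], [0, 0, 0], 255], [[0, 0, 0.9], [0, 0, 0], 255], [[0, 0, 1.2], [0, 0, 0], 255], [[0, 0, 1.5], [0, 0, 0], 255]]}}

```text
time_s: 25.7
position: [0.5839, -0.1829, 0.1118]
tool_rot: [-0.167, 0.986, 0.0, 0.0]
force: [0.2, 0.0, 1.7]
opening: 0.0007
grasp_force: 0.9
```

Call:
{"name": "carry_out", "arguments": {"motion": [[[0, 0, 0.3], [0, 0, 0], 255], [[0, 0, 0.6], [0, 0, 0], 255], [[0, 0, 0.9], [0, 0, 0], 255], [[0, 0, 1.2], [0, 0, 0], 255], [[0, 0, 1.5], [0, 0, 0], 255]]}}

```text
time_s: 26.32
position: [0.5838, -0.1829, 0.1103]
tool_rot: [-0.167, 0.986, 0.0, 0.0]
force: [-0.5, 0.3, 1.8]
opening: 0.0002
grasp_force: 0.9
```

Call:
{"name": "carry_out", "arguments": {"motion": [[[0, 0, 0.3], [0, 0, 0], 255], [[0, 0, 0.6], [0, 0, 0], 255], [[0, 0, 0.9], [0, 0, 0], 255], [[0, 0, 1.2], [0, 0, 0], 255], [[0, 0, 1.5], [0, 0, 0], 255]]}}

```text
time_s: 26.95
position: [0.5839, -0.1829, 0.1088]
tool_rot: [-0.167, 0.986, 0.0, 0.0]
force: [-1.0, 0.3, 2.4]
opening: 0.0005
grasp_force: 0.9
```

Call:
{"name": "carry_out", "arguments": {"motion": [[[0, 0, 0.2], [0, 0, 0], 255], [[0, 0, 0.4], [0, 0, 0], 255], [[0, 0, 0.6], [0, 0, 0], 255], [[0, 0, 0.8], [0, 0, 0], 255], [[0, 0, 1], [0, 0, 0], 255]]}}

```text
time_s: 27.58
position: [0.5839, -0.1829, 0.108]
tool_rot: [-0.167, 0.986, 0.0, 0.0]
force: [-1.5, 0.6, 3.6]
opening: 0.0002
grasp_force: 1.9
```

Force is beginning to rise; a little more to confirm the foot rests on the core.

Call:
{"name": "carry_out", "arguments": {"motion": [[[0, 0, 0.2], [0, 0, 0], 255], [[0, 0, 0.4], [0, 0, 0], 255], [[0, 0, 0.6], [0, 0, 0], 255], [[0, 0, 0.6], [0, 0, 0], 255], [[0, 0, 0.6], [0, 0, 0], 255]]}}

```text
time_s: 28.2
position: [0.5839, -0.1829, 0.1079]
tool_rot: [-0.167, 0.986, -0.0, 0.0]
force: [-1.7, 1.0, 6.8]
opening: 0.0006
grasp_force: 3.4
```

Call:
{"name": "carry_out", "arguments": {"motion": [[[0, 0, -2], [0, 0, 0], 255], [[0, 0, -8], [0, 0, 0], 255], [[0, 0, -25], [0, 0, 0], 255], [[0, 0, -60], [0, 0, 0], 255], [[0, 0, -90], [0, 0, 0], 255]]}}

```text
time_s: 28.82
position: [0.5839, -0.183, 0.1984]
tool_rot: [-0.167, 0.986, 0.0, 0.0]
force: [0.3, 0.2, -1.0]
opening: 0.0007
grasp_force: 0.0
```

Call:
{"name": "carry_out", "arguments": {"motion": [[[40, 0, 0], [0, 0, 0], 255], [[80, 0, 0], [0, 0, 0], 255], [[120, 0, 0], [0, 0, 0], 255], [[120, 0, 0], [0, 0, 0], 255], [[120, 0, 0], [0, 0, 0], 255]]}}

```text
time_s: 29.45
position: [0.4712, -0.2225, 0.1975]
tool_rot: [-0.167, 0.986, -0.0, 0.001]
force: [0.6, -0.2, 0.0]
opening: 0.0005
grasp_force: 0.0
```

Run:
```python
from h import *
S=cam('scene');p=[.5453,-.1957,.3358]
a=cv2.imread('pics/s8.png').astype(int);s=snap('scene','s9.png')[:,:,::-1].astype(int)
def yc(s):
  y=(s[:,:,2]>120)&(s[:,:,1]>100)&(s[:,:,0]<70);y[:180]=0;y[240:]=0;y[:,:195]=0;y[:,250:]=0
  q=np.nonzero(y);return q[1].mean(),q[0].mean(),len(q[0])
print(yc(a),yc(s),[proj(S,jig(p,[.041,0,z]))[0].round(1) for z in(.1455,.1335)])
d=np.abs(a-s).sum(2)
print('rack/jar diff',(d[270:420,310:490]>80).sum(),(d[280:345,232:275]>80).sum(),'core/jig diff',(d[215:250,205:255]>80).sum())
print(r.read_state()['position'],r.read_state()['force'])
```

```text
(np.float64(224.24183006535947), np.float64(204.0392156862745), 153) (np.float64(224.72602739726028), np.float64(209.013698630137), 146) [array([224.2, 200.8]), array([225. , 206.2])]
rack/jar diff 895 0 core/jig diff 99
[ 0.47141785 -0.22230464  0.19733485] [-0.37976811  0.33404541 -0.60142724]
```

```bash
python3 -c "
from h import *
print(r.finish_job())"
```

```text
the job is handed in; nothing more can be done
None
```

I handed the job in at about 29.5 s, with the green core in the groove against the red stop and the plunger foot resting on it. The push against the stop ended at about 20 N and the plunger press at about 7 N. A before/after picture check found the jar unchanged; changed pixels at the rack were probably arm shadow, which I did not check closer.

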